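Change the specimen under a stereo microscope

TASK

Change the specimen at the stereo microscope: draw the inspected copper specimen's carrier out of the slide track under the objective and lay it flat in the yellow tray, where copper specimens belong, then fetch the waiting ceramic specimen's carrier from the grey tray and slide it into the track, plate first, until it is fully home against the stop, and switch the ring light on at its red rocker. Keep the carriers level and set them down rather than dropping them, do not knock the microscope, and leave everything else where it is.

Things in the scene. Friction and masses are not known exactly. Their poses are not given: they have to be found in the camera images.
- stage: the microscope's white foot plate, 220 (x) x 300 (y) x 22 mm, fixed. Origin: underside (bench height), straight below the objective, z up. Carriers slide on its top face, z = 0.022; its edge on the robot's side is at x = -0.110. A chrome column 32 mm thick, 357 high stands at x = 0, y = +0.128. The slide track for carriers lies on it along x, open towards -x (see the two track points).
- track_mouth (a point): entrance of the slide track, on the foot plate's top face in mid-track, at foot plate x = -0.031, y = 0; axes as the foot plate's, +x leads in. Side rails, 65 mm apart inside, run 62 mm inward from here; over them keeper strips, underside 9 mm and top 13 mm up, reach in to y = +/-0.024. Before the mouth, lead-ins 10 mm high, no keepers, flare to 89 mm at 25 mm out.
- track_home (a point): on the foot plate's top face below the objective (foot plate x = 0, y = 0, z = 0.022), axes as the foot plate's. A carrier fully home, its plate's +x edge against the 10 mm high end stop at x = +0.030, has its origin at this point and its +x along this +x. Its grip then stands 35 mm outside the foot plate's edge.
- scope: the microscope's arm, focus block and head over the foot plate, fixed; frame as stage. Ring light radius 44 mm, underside z = 0.133; zoom body radius 40 with side knobs to x = +/-0.053 at z 0.20; head to x = +/-0.046, up to z = 0.38; eyepieces lean to -y, up to z = 0.42, y = -0.15; focus knobs to x = +/-0.065 at y = 0.122, z = 0.255.
- copper: Inspected carrier, at the start in the track under the objective. Flat aluminium plate 60 x 60 x 5 mm with a 40 mm copper-brown coupon on a dark pad on top (to 7.2 mm). A neck 18 wide, 5 thick runs from it towards -x to an upright black grip. 188 mm long in all (x -0.158 to +0.030), 65 to 100 g, mass centre x about -0.04. Loose. Origin: centre of the plate's underside, z up.
- copper_grip (a point): centre of the black grip of the copper carrier, at half its height: carrier x = -0.145, y = 0, z = 0.019. The grip is a block 26 (x) x 12 (y) x 38 mm tall, standing from the carrier's underside plane; axes as the carrier's. Pinch it across y.
- copper_mid (a point): point on the copper carrier's underside at the middle of its length: carrier x = -0.064, y = 0, z = 0.
- ceramic: Waiting carrier, at the start in the grey tray, grip at the tray's -x end. Flat aluminium plate 60 x 60 x 5 mm with a 40 mm white ceramic coupon on a dark pad on top (to 7.2 mm). A neck 18 wide, 5 thick runs from it towards -x to an upright black grip. 188 mm long in all (x -0.158 to +0.030), 65 to 100 g, mass centre x about -0.04. Loose. Origin: centre of the plate's underside, z up.
- ceramic_grip (a point): centre of the black grip of the ceramic carrier, at half its height: carrier x = -0.145, y = 0, z = 0.019. The grip is a block 26 (x) x 12 (y) x 38 mm tall, standing from the carrier's underside plane; axes as the carrier's. Pinch it across y.
- laminate: Bystander: carrier inspected earlier, same shape as the copper and ceramic ones but with a green laminate coupon, lying in the blue tray. Loose. Origin: centre of the plate's underside.
- yellow_tray: Yellow plastic tray, 210 (x) x 86 (y) mm outside, 202 x 78 inside, floor 3 mm thick, rim 8 mm high; fixed. Origin: centre of its underside, z up. For inspected copper specimens, empty at the start. A carrier lies in it lengthwise and level on the floor, middle over middle (carrier origin at tray x = +0.064, z = 0.003 with the grip at the tray's -x end).
- grey_tray: Grey plastic tray, 210 (x) x 86 (y) mm outside, 202 x 78 inside, floor 3 mm thick, rim 8 mm high; fixed. Origin: centre of its underside, z up. For waiting specimens; holds the ceramic carrier at the start.
- blue_tray: Blue plastic tray, 210 (x) x 86 (y) mm outside, 202 x 78 inside, floor 3 mm thick, rim 8 mm high; fixed. Origin: centre of its underside, z up. For inspected laminate specimens; holds the laminate carrier.
- lightbox: grey control box of the ring light, 80 (x) x 70 (y) x 45 mm, fixed. Origin: centre of its underside, z up. On top a red rocker switch 24 mm wide (y), pivot along y at x = 0.012, z = 0.052. Off, its half from x = 0.012 to 0.028 (white dot) is raised to z = 0.058 at the outer end; on, that half is level at z = 0.052. Black dimmer knob, 12 mm high, at x = -0.026, y = 0.014.
- rocker (a joint): angle of the red rocker: 0 rad off, 0.4 rad fully on (dotted half pressed level). Pressing the dotted half down near its outer end takes 2 to 4 N; it stays where it is left.
- tweezers: Bystander: steel tweezers, 120 mm long, 8 mm high, on the foot plate beside the track, about 100 mm to its -y side. Origin: middle of the underside; x along them.
- dish: Bystander: clear flat dish with lid, 60 mm across, 15 mm high, on the bench. Origin: centre of the underside.
- bottle: Bystander: amber bottle, 48 mm across, 100 mm high. Origin: centre of the underside.
- blower: Bystander: black rubber dust blower standing upright, 60 mm across, 115 mm high. Origin: centre of the underside.
- lens: Bystander: black spare lens, 58 mm across, 44 mm high. Origin: centre of the underside.
- driver: Bystander: screwdriver with orange handle, 150 mm long, lying on the bench. Origin near the middle of the underside; x along it.

How it is judged:
On the way, in this order (a step that is already met when the one before it is completed fails the run):
1. the copper carrier lies flat in the yellow tray, released (horizontal distance between copper_mid and yellow_tray below 0.02 m and z of copper in the frame of yellow_tray between 0 and 0.006 m and angle between the x axis of copper and the x axis of yellow_tray, either way round below 0.2 rad and angle between copper's own z axis and vertical below 0.04 rad and linear speed of copper below 0.02 m/s and contact force between the fingers and copper below 0.1 N), for 0.2 s.
2. the ceramic carrier is fully home in the track under the objective, released (x of ceramic in the frame of stage between -0.004 and 0.004 m and y of ceramic in the frame of stage between -0.005 and 0.005 m and z of ceramic in the frame of stage between 0.019 and 0.025 m and angle between the x axis of ceramic and the x axis of stage, either way round below 0.1 rad and angle between ceramic's own z axis and vertical below 0.04 rad and linear speed of ceramic below 0.02 m/s and contact force between the fingers and ceramic below 0.1 N), for 0.2 s.
At the end, for the whole second after the job is handed in: Copper carrier released, flat and still on the yellow tray's floor (middle within 20 mm of the tray's, lengthwise within 0.2 rad, either way round); ceramic carrier released and still in the track under the keepers, within 4 mm of the stop; rocker on (over 0.3 of 0.4 rad) (all of step 1 and all of step 2 and value of joint rocker above 0.3 rad); the robot touches nothing.
It fails at once if a bystander (laminate carrier, tweezers, dish, bottle, blower, lens, screwdriver) is moved more than 20 mm (distance of any of laminate, tweezers, dish, bottle, blower, lens, driver from where it was at the start of the episode above 0.02 m).
It fails at once if the robot or a carrier in its grip knocks the microscope's head (more than 8 N) (contact force between any of the arm, the fingers, copper, ceramic and scope above 8 N).
It fails at once if a carrier being handled is tipped more than 0.5 rad from level (angle between any of copper, ceramic's own z axis and vertical above 0.5 rad).
It fails at once if a carrier is dropped: out of the fingers with its underside more than 45 mm above the bench ((height (world z) of copper above 0.045 m and contact force between the fingers and copper below 0.05 N) or (height (world z) of ceramic above 0.045 m and contact force between the fingers and ceramic below 0.05 N)).
It also fails if it takes over 67 s, if anything falls off the work surface, if the arm or the gripper's body presses on something with over 40 N, if the wrist force passes 120 N, or if a joint passes its speed limit or range.

ROBOT

A 7-joint arm with a two-finger parallel gripper is mounted at the origin on the work surface. World frame = base frame: x ahead of the robot, y to its left, z up, the work surface at z = 0. Lengths are in m, angles in rad, forces in N, time in s.
With the tool pointing down it reaches from about 0.4 to 0.875 m from the base axis. Payload 19.3 kg.
Tool frame: the origin (TCP) lies at the very end of the fingers, on their centre line; the grasp point (between the pads) lies 19 mm behind it; z points along the fingers, y is the direction in which the jaws open and shut (so a half turn about z gives the same grasp; the last joint's range is limited). The gripper opens to 85 mm and grips with 20 to 120 N. Pads are 22 mm wide; open, the fingers measure 114 mm over their backs; the gripper's body (76 mm by 85 mm) begins 54 mm behind the grasp point. The pads swing forward as they close: fully open they stand 13 mm farther back than shut.
Start: joints at [-1.391, 0.521, -0.036, 1.599, 0.021, 1.021, -0.113], TCP at [0.155, 0.606, 0.231] pointing down, gripper open.
Joint ranges: [-2.91, 2.91], [-0.3, 2.13], [-1.5, 1.42], [0.17, 2.43], [-1.26, 4.41], [0.16, 1.93], [-2.52, 2.52]. Speed limits (rad/s): [1.89, 1.89, 2.39, 2.39, 3.01, 3.01, 3.01].

INTERFACE

Orientations are given as [roll, pitch, yaw] about the fixed x, y, z axes, in that order (R = Rz(yaw) Ry(pitch) Rx(roll)).
In Python, from workcell import bot gives the robot as it stands.
- The arm moves only by the tool carry_out, never from a script. Its argument "targets" is a list of rows, each a list of 7 numbers: the shift along the tool's x, y, z in mm, then the turn, a rotation vector about the tool's x, y, z in units of 6 degrees (1.0 is 6 degrees), then the closure in counts, from 0 (fully open) to 255 (shut). A call has 1 to 5 rows; each row shifts and turns the commanded pose from where the row before left it, along the tool's axes as they then stand; what a row does not reach is not made up. A row lasts 1/12 s, in which the tool goes at most 41.7 mm and 7.16 degrees, less where a joint would pass 70% of its speed; a pose out of reach is approached as far as the arm can. A call is refused whole if a number of a shift passes 41.7 or a number of a turn 1, either way. A call with a gripper value outside its range is refused whole. The fingers move at their own pace and stop on an object; "force" is the grip in N (left out, the last holds). Time passes only in rows, so rows that do not move let the fingers close. It gives the time, the measured TCP pose, the force and the opening at its end, in the units of the state.
- bot.observe(): the state, without advancing time (a new reading comes with each control period).
- bot.grab_frame(name): name is "side" or "top"; returns a dict with "color" (480x640x3 uint8, red, green, blue), "z_map" (480x640 float32, m along the optical axis (not along the pixel's ray), 0 where there is no reading), "K" (3x3 intrinsics, pixels), "k1" (the pictures are not rectified: a ray, as slopes to the right and down, at radius r is drawn at 1 + k1 r^2 times it, then the intrinsics apply), "cam_to_world" (4x4, takes a point from camera to world coordinates). Camera axes: x right, y down, z forward; pixel columns grow to the right and rows downward; lengths in m; the calibration is good to about 2 mm. A picture is of the moment at which its call begins.
- bot.job_done(): hands the job in, once; it reports no verdict.
The state is a dict: "clock": time; "qpos": joint angles; "qd": joint speeds; "joint_efforts": joint torques, N m; "position": TCP position; "tool_rot": TCP orientation; "force": force on the tool from outside, world axes, zero at the start; "moment": the same for the moment, N m; "grip_width": finger opening in m.
Only numpy, scipy, OpenCV 4.12 (cv2) and the standard library are available. Lean on these libraries where they do the work, as an engineer would, in place of code of your own. Each camera call takes 0.05 s, during which the arm holds its last target. There are 200 camera calls.

## Working session

There is one attempt and no reset: what is moved stays moved. The work goes in short steps, Python scripts to look and compute and a tool call to move; the robot and the scene stay as the last step left them, time stands still between calls to the robot, and variables do not carry over. Pictures are saved under pics/ and viewed, about 8 in all and at most 12, crops included, and the job is handed in when it is done.

Besides the shell and the picture viewer there is one more tool, called in YAML: its name, and indented under it one key for each argument. carry_out: Moves the arm, as the interface text tells. Its arguments: {"type":"object","properties":{"targets":{"type":"array","items":{"type":"array","items":{"type":"number"}}},"force":{"type":"number"}},"required":["targets"]}

```bash
ls; mkdir -p pics; cat > h.py <<'E'
import numpy as np, cv2
from workcell import bot
def grab(n):
    f=bot.grab_frame(n); np.savez(f'{n}.npz',**f); return f
def world(f,u,v,z=None,h=None):
    """pixels -> world; with depth z array, or on the plane world z=h"""
    K=f['K'];T=f['cam_to_world'];p=np.stack([np.ravel(u),np.ravel(v)],1).astype(float)
    d=np.array([float(f['k1']),0,0,0,0])
    xd=np.stack([(p[:,0]-K[0,2])/K[0,0],(p[:,1]-K[1,2])/K[1,1]],1)
    x=xd.copy()
    for _ in range(20): x=xd/(1+float(f['k1'])*(x**2).sum(1,keepdims=True))
    r=np.c_[x,np.ones(len(x))]
    if z is not None: return (r*np.ravel(z)[:,None])@T[:3,:3].T+T[:3,3]
    d=r@T[:3,:3].T; return T[:3,3]+d*((h-T[2,3])/d[:,2])[:,None]
E
python3 - <<'E'
from h import *
print(bot.observe())
for n in('top','side'):
    f=grab(n);cv2.imwrite(f'pics/{n}0.png',f['color'][...,::-1]);print(n,f['K'],f['k1'],f['cam_to_world'].round(3))
E
```

```text
pics
{'clock': 0.0, 'qpos': array([-1.3912144 ,  0.52202723, -0.03630632,  1.60001311,  0.02120676,
        1.02108831, -0.11275372]), 'qd': array([ 4.04517473e-04,  2.40137233e-05, -7.07135066e-04, -1.86092324e-04,
       -1.29726164e-03, -6.16621331e-04, -1.29447218e-03]), 'joint_efforts': array([ 1.13726178e-04, -9.27119780e+01,  1.98019199e+00, -3.69927263e+01,
        1.78764848e-02,  8.13331601e-03,  2.96864425e-05]), 'position': array([0.15446117, 0.60526153, 0.2307159 ]), 'tool_rot': array([-3.14044596e+00,  9.82920799e-05,  2.89183244e+00]), 'force': array([-0.64433013, -0.90370884, -1.23958231]), 'moment': array([-0.04300427, -0.04262263, -0.00532141]), 'grip_width': 0.08528794561630515}
top [[447.25068829   0.         309.97818293]
 [  0.         447.25068829 242.45582873]
 [  0.           0.           1.        ]] -0.008079437445170968 [[ 0.011 -0.993  0.116  0.459]
 [-1.    -0.008  0.03   0.062]
 [-0.029 -0.117 -0.993  1.067]
 [ 0.     0.     0.     1.   ]]
side [[567.72544307   0.         314.24281553]
 [  0.         567.72544307 227.45571527]
 [  0.           0.           1.        ]] -0.05274987660932234 [[ 9.660e-01 -2.000e-01  1.620e-01  3.830e-01]
 [-2.580e-01 -7.480e-01  6.120e-01 -7.600e-01]
 [-1.000e-03 -6.330e-01 -7.740e-01  1.109e+00]
 [ 0.000e+00  0.000e+00  0.000e+00  1.000e+00]]
```

View pics/top0.png

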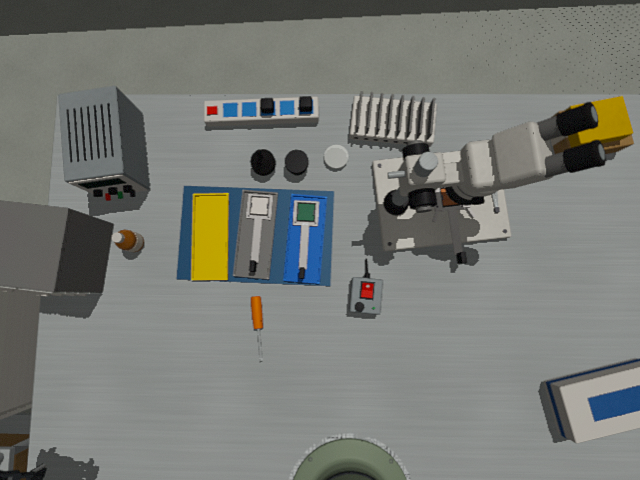

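View pics/side0.png

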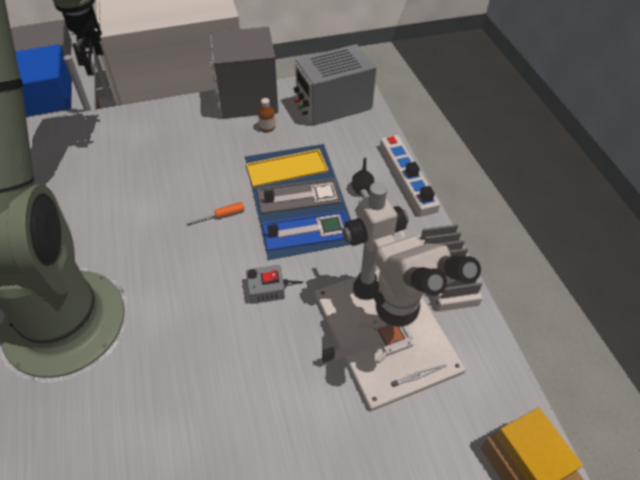

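Top view: yellow tray (210,237), grey tray with the ceramic carrier (grip 253,267), blue tray (305,240), lightbox (366,293), foot plate about (440,205), copper grip (461,258). Now I'll measure these with point clouds.

```bash
cat >> h.py <<'E'
def cloud(f):
    v,u=np.mgrid[:480,:640]; return world(f,u,v,z=f['z_map']).reshape(480,640,3)
def rect(P):
    (c,s,a)=cv2.minAreaRect((P[:,:2]*1000).astype(np.float32)); b=cv2.boxPoints((c,s,a))
    e=b[1]-b[0],b[2]-b[1]; e=max(e,key=lambda q:np.hypot(*q)); return np.round(c,1),np.round(s,1),round(np.degrees(np.arctan2(e[1],e[0]))%180,2)
def big(m):
    n,l,s,_=cv2.connectedComponentsWithStats(m.astype(np.uint8)); return l==1+np.argmax(s[1:,4])
E
python3 - <<'E'
from h import *
fs={n:dict(np.load(n+'.npz')) for n in('top','side')}
S=[]
for n,f in fs.items():
    W=cloud(f);hsv=cv2.cvtColor(f['color'],cv2.COLOR_RGB2HSV);H,Sa,V=[hsv[...,i].astype(int) for i in range(3)]
    ok=f['z_map']>0
    box=lambda x0,x1,y0,y1,z0,z1:ok&(W[...,0]>x0)&(W[...,0]<x1)&(W[...,1]>y0)&(W[...,1]<y1)&(W[...,2]>z0)&(W[...,2]<z1)
    work=box(.2,.9,-.6,.6,-.02,.1)
    t=big(work&(H>20)&(H<35)&(Sa>120)); print(n,'yellow',rect(W[t]),np.median(W[t][:,2]))
    t=big(work&(H>103)&(H<120)&(Sa>150)&(V>150)); print('blue',rect(W[t]))
    t=big(work&((H<6)|(H>174))&(Sa>150)); print('red',rect(W[t]),W[t].mean(0),W[t][:,2].min(),W[t][:,2].max())
    st=big(box(.4,.9,-.5,.1,.016,.028)); S.append(W[st]); print('stage',rect(W[st]),np.median(W[st][:,2]))
    print('bench z',np.median(W[box(.3,.45,-.3,.3,-.02,.02)][:,2]))
    for nm,b in dict(cop=(.4,.6,-.4,-.1,.03,.045),graytray=(.35,.6,.1,.25,.03,.05),lap=(.35,.6,.03,.12,.03,.05),lb=(.3,.5,-.15,.03,.035,.05)).items():
        m=box(*b)&((V<80)if nm!='lb' else (V>0)); 
        if m.sum()>5: m=big(m);print(nm,m.sum(),rect(W[m]),W[m].mean(0).round(4),'px',np.argwhere(m).mean(0)[::-1].round(0))
print('stage both',rect(np.vstack(S)))
E
```

```text
top yellow (array([598.1, 337.6]), array([213.1,  91.1]), np.float32(0.82)) 0.005614040722796365
blue (array([594.4, 106.8]), array([ 85.3, 209.8]), np.float32(175.68))
red (array([471.4, -36. ]), array([26.3, 34.5]), np.float32(174.11)) [ 0.47056902 -0.03560037  0.05296831] 0.04436782379268944 0.06063101657714509
stage (array([ 675.6, -214.4]), array([247. , 303.1]), np.float32(95.85)) 0.022609522221338718
bench z 0.00043166084899959323
cop 23 (array([ 546.5, -244.4]), array([23.4,  2.3]), np.float32(7.55)) [ 0.5461 -0.2444  0.038 ] px [458. 258.]
graytray 59 (array([524.6, 227.8]), array([10.1, 25.3]), np.float32(174.37)) [0.5241 0.2275 0.0422] px [252. 266.]
lap 53 (array([508.6, 114.2]), array([11.4, 23. ]), np.float32(179.29)) [0.508  0.1132 0.0428] px [301. 273.]
lb 851 (array([459.7, -33.8]), array([70.2, 79.8]), np.float32(174.92)) [ 0.4592 -0.0343  0.0453] px [366. 295.]
side yellow (array([595.9, 337.8]), array([210.7,  94.4]), np.float32(1.6)) 0.0049903190853914925
blue (array([580.6,  84.7]), array([ 39.5, 183.9]), np.float32(173.44))
red (array([469.5, -36. ]), array([26.9, 32.7]), np.float32(167.64)) [ 0.46945223 -0.03575376  0.05233415] 0.043615109982556355 0.061008629780132884
stage (array([ 666.6, -215.3]), array([270.4, 301.5]), np.float32(96.58)) 0.021847654852346965
bench z -0.0005006387358752473
cop 41 (array([ 545.9, -255.7]), array([ 7.7, 25.1]), np.float32(171.58)) [ 0.5452 -0.2557  0.037 ] px [328. 358.]
graytray 61 (array([523.6, 228.3]), array([13.9, 24.3]), np.float32(172.59)) [0.5232 0.2259 0.0398] px [268. 193.]
lap 56 (array([508.1, 112.1]), array([21.9, 13.3]), np.float32(0.16)) [0.5082 0.1102 0.0392] px [272. 228.]
lb 755 (array([459.3, -35. ]), array([73.6, 79.8]), np.float32(175.25)) [ 0.4584 -0.0418  0.0439] px [265. 282.]
stage both (array([ 666.4, -215.4]), array([270.1, 302. ]), np.float32(96.79))
```

```bash
cat >> h.py <<'E'
def edge(P,c,s,lo=True,bins=None):
    """fit line to extreme of coordinate s over bins of coord c -> (slope, intercept, n)"""
    b=np.round(P[:,c]/.004).astype(int);q=[]
    for k in np.unique(b):
        w=P[b==k]; q.append([k*.004,np.percentile(w[:,s],2 if lo else 98)])
    q=np.array(q).astype(np.float32); 
    for _ in range(5):
        p=np.polyfit(q[:,0],q[:,1],1);r=q[:,1]-np.polyval(p,q[:,0]);k=abs(r-np.median(r))<max(.002,1.5*np.std(r)); q=q[k]
    return p.round(4),len(q),np.std(r).round(4)
def togo(p,yaw,st=None):
    """shift (mm) in present tool axes and yaw left (units of 6 deg about tool z) to world TCP p, tool down at yaw"""
    from scipy.spatial.transform import Rotation as R
    s=st or bot.observe(); A=R.from_euler('xyz',s['tool_rot']); B=R.from_euler('xyz',[np.pi,0,np.radians(yaw)])
    d=A.inv().apply(np.array(p)-s['position'])*1000
    print('t',s['clock'],'pos',s['position'].round(4),'rpy',np.degrees(s['tool_rot']).round(2),'q',s['qpos'].round(2),'w',s['grip_width'],'F',s['force'].round(1))
    print('shift',d.round(1),'turn',(np.degrees((A.inv()*B).as_rotvec())/6).round(2))
E
python3 - <<'E'
from h import *
for n in('top','side'):
    f=dict(np.load(n+'.npz'));W=cloud(f);hsv=cv2.cvtColor(f['color'],cv2.COLOR_RGB2HSV);z=W[...,2]
    m=(f['z_map']>0)&(z>.015)&(z<.029)&(W[...,0]>.5)&(W[...,0]<.9)&(W[...,1]>-.45)&(W[...,1]<0)&(hsv[...,2]>90); m=big(m)
    P=W[m]; ys=P[:,1]
    for yaw in (6.,):
        a=np.radians(yaw);R=np.array([[np.cos(a),np.sin(a)],[-np.sin(a),np.cos(a)]]);Q=P[:,:2]@R.T
        print(n,'near',edge(Q,1,0,True),'far',edge(Q,1,0,False),'right',edge(Q,0,1,True),'left',edge(Q,0,1,False))
    # copper neck & coupon
    H,S,V=[hsv[...,i].astype(int) for i in range(3)]
    m=(f['z_map']>0)&(W[...,0]>.6)&(W[...,1]<-.1)&(W[...,1]>-.4)&(z<.06)&(H<14)&(S>110)
    m=big(m);print('coupon',m.sum(),rect(W[m]),W[m].mean(0))
    m=(f['z_map']>0)&(z>.022)&(z<.034)&(W[...,0]>.36)&(W[...,0]<.58)&(W[...,1]<-.1)&(W[...,1]>-.4)
    print('neck/grip low',rect(W[big(m)]))
    # grey tray carrier: coupon white
    m=(f['z_map']>0)&(W[...,0]>.6)&(W[...,0]<.75)&(W[...,1]>.13)&(W[...,1]<.28)&(S<40)&(V>150); m=big(m); print('ceramic coupon',m.sum(),rect(W[m]),W[m].mean(0).round(4))
    m=(f['z_map']>0)&(W[...,0]>.4)&(W[...,0]<.75)&(W[...,1]>.13)&(W[...,1]<.29)&(S>60)
E
```

```text
top near (array([-0.0339,  0.5454]), 25, np.float64(0.0008)) far (array([-0.3606,  0.5131]), 16, np.float64(0.0008)) right (array([-0.0045, -0.4295]), 23, np.float64(0.0006)) left (array([-0.5094, -0.0582]), 17, np.float64(0.0073))
coupon 121 (array([ 693.1, -230.1]), array([42.2, 33.6]), np.float32(7.07)) [ 0.68687777 -0.22468146  0.02900622]
neck/grip low (array([ 556.9, -246.7]), array([18.2, 46.2]), np.float32(179.62))
ceramic coupon 310 (array([649.9, 220.3]), array([ 60.2, 100.4]), np.float32(175.98)) [0.6496 0.2192 0.01  ]
side near (array([-0.0244,  0.5499]), 57, np.float64(0.0009)) far (array([-0.6008,  0.5307]), 37, np.float64(0.0106)) right (array([ 0.004 , -0.4333]), 53, np.float64(0.001)) left (array([-0.7261,  0.2739]), 26, np.float64(0.015))
coupon 205 (array([ 694. , -232.5]), array([37.8, 38.1]), np.float32(98.33)) [ 0.69505049 -0.23266413  0.02767315]
neck/grip low (array([ 556.8, -249.6]), array([46.9, 19.4]), np.float32(7.6))
ceramic coupon 368 (array([648.3, 221.2]), array([62. , 97.8]), np.float32(177.34)) [0.658 0.221 0.01 ]
```

carry_out:
  targets:
    - [0,0,-20,0,0,-1,60]
    - [0,0,-20,0,0,-1,60]
    - [0,0,-20,0,0,-1,60]

```text
clock: 0.35
position: [0.1544, 0.6053, 0.2916]
tool_rot: [-3.14, -0.0, -3.072]
force: [0.4, 0.3, -0.2]
grip_width: 0.0652
```

Stage checks out: coupon centre ≈(0.694,-0.231), yaw ≈7.2°, predicted grip ≈(0.550,-0.249) against measured (0.546,-0.250), and near-edge x agrees with -0.110.

carry_out:
  targets:
    - [-27.5,-27.5,0,0,0,0,60]
    - [-27.5,-27.5,0,0,0,0,60]
    - [-27.5,-27.5,0,0,0,0,60]
    - [-27.5,-27.5,0,0,0,0,60]
    - [-27.5,-27.5,0,0,0,0,60]

```text
clock: 0.77
position: [0.3016, 0.4756, 0.2911]
tool_rot: [-3.141, -0.0, -3.077]
force: [-0.1, 1.9, -0.2]
grip_width: 0.0652
```

carry_out:
  targets:
    - [-27.5,-27.5,0,0,0,0,60]
    - [-27.5,-27.5,0,0,0,0,60]
    - [-27.5,-27.5,0,0,0,0,60]
    - [-27.5,-27.5,0,0,0,0,60]
    - [-27.5,-27.5,0,0,0,0,60]

```text
clock: 1.18
position: [0.4477, 0.3472, 0.2912]
tool_rot: [-3.141, -0.0, -3.077]
force: [0.6, 1.5, 0.3]
grip_width: 0.0658
```

```bash
python3 -c "
from h import *
togo([.549,-.25,.16],187.2)"
```

```text
t 1.1833 pos [0.4477 0.3472 0.2912] rpy [-1.7999e+02 -1.0000e-02 -1.7631e+02] q [-0.77  0.37  0.01  1.69 -0.    1.09  0.87] w 0.06575709012016262 F [0.6 1.5 0.3]
shift [ -62.7 -602.5  131.3] turn [-0.   -0.   -0.58]
```

carry_out:
  targets:
    - [-4,-37.5,0,0,0,-0.1,60]
    - [-4,-37.5,0,0,0,-0.1,60]
    - [-4,-37.5,0,0,0,-0.1,60]
    - [-4,-37.5,0,0,0,-0.1,60]
    - [-4,-37.5,0,0,0,-0.1,60]

```text
clock: 1.6
position: [0.4824, 0.1618, 0.2912]
tool_rot: [-3.142, -0.0, -3.024]
force: [0.9, 0.3, -0.0]
grip_width: 0.0655
```

carry_out:
  targets:
    - [-4,-37.5,5,0,0,0,60]
    - [-4,-37.5,10,0,0,0,60]
    - [-4,-37.5,10,0,0,0,60]
    - [-4,-37.5,10,0,0,0,60]
    - [-4,-37.5,10,0,0,0,60]

```text
clock: 2.02
position: [0.5242, -0.022, 0.2458]
tool_rot: [-3.142, 0.0, -3.025]
force: [1.2, -0.3, -0.5]
grip_width: 0.0656
```

carry_out:
  targets:
    - [-4,-37.5,10,0,0,0,60]
    - [-4,-37.5,15,0,0,0,60]
    - [-4,-37.5,15,0,0,0,60]
    - [-4,-37.5,15,0,0,0,60]
    - [-4,-37.5,15,0,0,0,60]

```text
clock: 2.43
position: [0.5659, -0.2058, 0.1753]
tool_rot: [3.141, -0.0, -3.025]
force: [1.7, 0.8, -0.2]
grip_width: 0.0654
```

```bash
python3 - <<'E'
from h import *
togo([.549,-.25,.03],187.2)
f=grab('side');g=grab('top')
a=cv2.resize(f['color'][280:430,220:460],None,fx=3,fy=3); b=cv2.resize(g['color'][180:330,380:480],None,fx=3,fy=3)
cv2.imwrite('pics/a1.png',np.hstack([a[:,:720],b])[:,:1020,::-1][:, ::1] if 0 else cv2.resize(np.hstack([a,b]),(800,355))[...,::-1])
E
```

```text
t 2.4333 pos [ 0.5659 -0.2058  0.1753] rpy [ 1.7999e+02 -2.0000e-02 -1.7330e+02] q [ 0.13  0.56  0.17  1.72 -0.12  0.87  2.04] w 0.0654094376092967 F [ 1.7  0.8 -0.2]
shift [ 21.9 -41.9 145.3] turn [ 0.   -0.   -0.08]
```

View pics/a1.png

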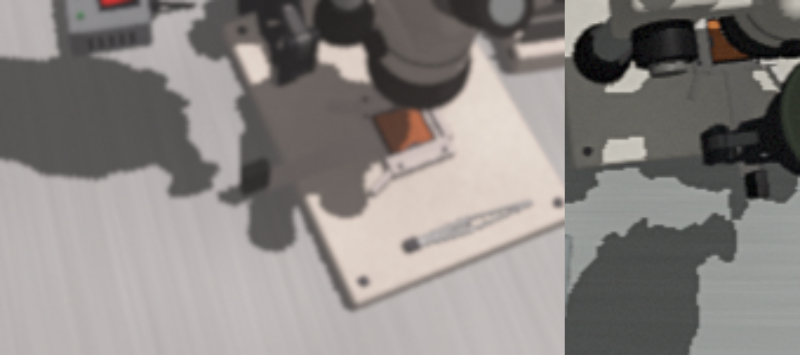

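Grip stands just clear of the foot plate edge at (255,175) in the crop, with the gripper to its right and above it, nothing in the way. I'm moving over it and down.

carry_out:
  targets:
    - [7,-14,0,0,0,0,60]
    - [7,-14,0,0,0,0,60]
    - [7,-14,15,0,0,0,60]
    - [1,0,40,0,0,0,60]
    - [0,0,30,0,0,0,60]

```text
clock: 2.95
position: [0.5484, -0.249, 0.09]
tool_rot: [-3.141, 0.001, -3.026]
force: [0.5, 0.7, -1.0]
grip_width: 0.0655
```

```bash
python3 - <<'E'
from h import *
togo([.549,-.25,.026],187.2)
f=grab('side');g=grab('top')
a=cv2.resize(f['color'][310:400,280:400],None,fx=4,fy=4); b=cv2.resize(g['color'][210:300,410:490],None,fx=4,fy=4)
cv2.imwrite('pics/a2.png',np.hstack([a,b])[...,::-1])
E
```

```text
t 2.95 pos [ 0.5484 -0.249   0.09  ] rpy [-1.7997e+02  3.0000e-02 -1.7339e+02] q [ 0.23  0.67  0.15  1.78 -0.14  0.7   2.14] w 0.06548468028167141 F [ 0.5  0.7 -1. ]
shift [-0.5 -1.  64. ] turn [-0.    0.01 -0.1 ]
```

View pics/a2.png

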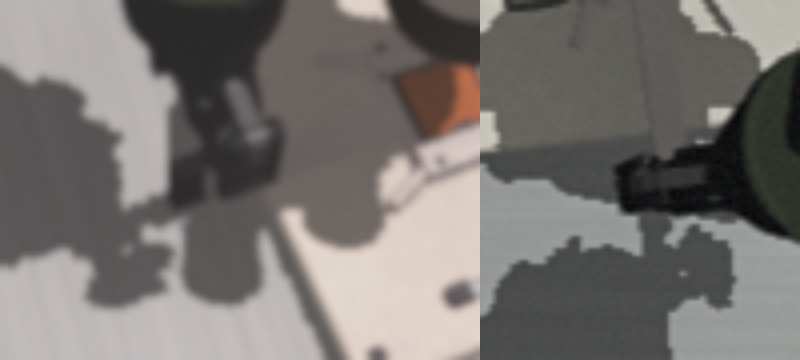

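The picture shows the fingers straddling the grip from above, with the left finger over it in the side view (200,150) as perspective would have it. I'm descending and closing gently.

carry_out:
  targets:
    - [0,-1,20,0,0,0,60]
    - [0,0,20,0,0,0,60]
    - [0,0,14,0,0,0,60]
    - [0,0,9,0,0,0,60]
    - [0,0,0,0,0,0,60]
  force: 30

```text
clock: 3.47
position: [0.549, -0.249, 0.0281]
tool_rot: [3.141, -0.001, -3.025]
force: [-1.0, -0.3, -0.4]
grip_width: 0.0652
```

carry_out:
  targets:
    - [0,0,0,0,0,0,255]
    - [0,0,0,0,0,0,255]
    - [0,0,0,0,0,0,255]
    - [0,0,0,0,0,0,255]
    - [0,0,0,0,0,0,255]

```text
clock: 3.88
position: [0.5494, -0.2494, 0.029]
tool_rot: [-3.141, 0.001, -3.025]
force: [-1.8, 0.5, 6.8]
grip_width: 0.0113
```

carry_out:
  targets:
    - [0,0,0,0,0,0,255]
    - [0,0,0,0,0,0,255]
    - [0,0,0,0,0,0,255]

```text
clock: 4.13
position: [0.5494, -0.2494, 0.029]
tool_rot: [-3.141, 0.001, -3.025]
force: [-1.4, 0.2, 8.5]
grip_width: 0.0118
```

```bash
python3 - <<'E'
from h import *
togo([.549,-.25,.026],187.2)
E
```

```text
t 4.1333 pos [ 0.5494 -0.2494  0.029 ] rpy [-1.7998e+02  5.0000e-02 -1.7331e+02] q [ 0.24  0.76  0.12  1.79 -0.15  0.59  2.15] w 0.011796344001792972 F [-1.4  0.2  8.5]
shift [ 0.5 -0.5  3. ] turn [-0.    0.01 -0.09]
```

Gripped: width 11.8 mm. Drawing it out.

carry_out:
  targets:
    - [3,0,-0.7,0,0,0,255]
    - [10,0,0,0,0,0,255]
    - [15,0,0,0,0,0,255]
    - [15,0,0,0,0,0,255]
    - [15,0,0,0,0,0,255]

```text
clock: 4.55
position: [0.4902, -0.2562, 0.0291]
tool_rot: [-3.141, 0.0, -3.025]
force: [1.5, -0.2, 0.4]
grip_width: 0.0118
```

carry_out:
  targets:
    - [15,0,0,0,0,0,255]
    - [12,0,-2,0,0,0,255]
    - [10,0,-10,0,0,0,255]
    - [10,0,-20,0,0,0,255]
    - [10,0,-20,0,0,0,255]

```text
clock: 4.97
position: [0.4328, -0.2626, 0.0811]
tool_rot: [3.141, -0.002, -3.025]
force: [0.3, -0.2, -0.2]
grip_width: 0.0118
```

```bash
python3 - <<'E'
from h import *
togo([.475,.333,.16],181)
f=grab('side');g=grab('top')
a=cv2.resize(f['color'][260:420,220:460],(600,400)); 
cv2.imwrite('pics/a3.png',a[...,::-1])
E
```

```text
t 4.9667 pos [ 0.4328 -0.2626  0.0811] rpy [ 1.7995e+02 -1.0000e-01 -1.7334e+02] q [ 0.34  0.57  0.12  2.03 -0.13  0.55  2.24] w 0.011772144737050972 F [ 0.3 -0.2 -0.2]
shift [-110.8  586.8  -78.5] turn [ 0.01 -0.02  0.94]
```

View pics/a3.png

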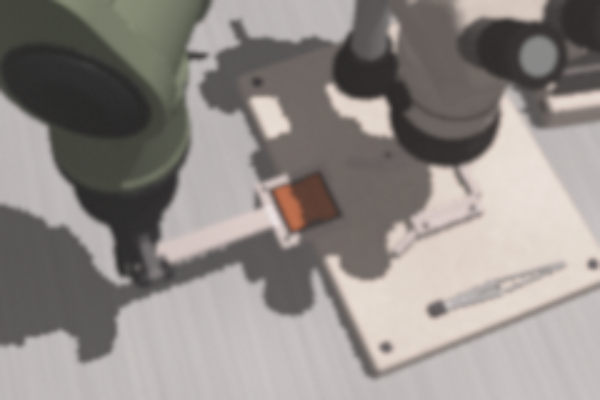

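Copper carrier is level, clear of the track (coupon at (307,205) in the crop), tweezers undisturbed. I'm raising it and carrying it to the yellow tray.

carry_out:
  targets:
    - [-5,25,-16,0,0,0,255]
    - [-5,38,-16,0,0,0,255]
    - [-5,38,-16,0,0,0,255]
    - [-5,38,-16,0,0,0,255]
    - [-5,38,-16,0,0,0,255]

```text
clock: 5.48
position: [0.438, -0.0825, 0.1612]
tool_rot: [3.142, -0.001, -3.025]
force: [2.0, -0.3, -0.3]
grip_width: 0.0114
```

carry_out:
  targets:
    - [-13,38,0,0,0,0.1,255]
    - [-13,38,0,0,0,0.1,255]
    - [-13,38,0,0,0,0.1,255]
    - [-13,38,0,0,0,0.1,255]
    - [-13,38,0,0,0,0.1,255]

```text
clock: 5.9
position: [0.4851, 0.1132, 0.1607]
tool_rot: [-3.142, -0.0, -3.078]
force: [1.7, -1.2, -0.1]
grip_width: 0.0112
```

carry_out:
  targets:
    - [-13,38,0,0,0,0.1,255]
    - [-13,38,0,0,0,0.1,255]
    - [-13,38,0,0,0,0.1,255]
    - [-13,35,0,0,0,0.1,255]
    - [0,15,0,0,0,0.1,255]

```text
clock: 6.32
position: [0.5302, 0.2826, 0.1601]
tool_rot: [3.14, 0.0, -3.126]
force: [-1.0, -0.3, -1.4]
grip_width: 0.0115
```

```bash
cat > cop.py <<'E'
from h import *
togo([.516,.336,.07],181.2)
s=bot.observe()
for n in('top','side'):
    f=grab(n);W=cloud(f);hsv=cv2.cvtColor(f['color'],cv2.COLOR_RGB2HSV);H,S,V=[hsv[...,i].astype(int) for i in range(3)]
    p=s['position']; m=(f['z_map']>0)&(abs(W[...,0]-p[0]-.145)<.06)&(abs(W[...,1]-p[1])<.06)&(H<16)&(S>100)&(W[...,2]>-.01)
    if m.sum()<20: print('none');continue
    m=big(m);P=W[m];c,*_=np.linalg.lstsq(np.c_[P[:,:2]-P[:,:2].mean(0),np.ones(len(P))],P[:,2],rcond=None)
    print(n,m.sum(),rect(P),P.mean(0).round(4),'tilt slopes',c.round(3))
    m=(f['z_map']>0)&(abs(W[...,1]-.34)<.08)&(W[...,0]>.4)&(W[...,0]<.8)&(W[...,2]<.03)&(H>20)&(H<35)&(S>120); print('tray',m.sum(),rect(W[m]))
E
python3 cop.py
```

```text
t 6.3167 pos [0.5302 0.2826 0.1601] rpy [ 1.7991e+02  1.0000e-02 -1.7913e+02] q [-0.69  0.57  0.15  1.74 -0.11  0.84  1.09] w 0.011491276861033132 F [-1.  -0.3 -1.4]
shift [13.4 53.4 90.2] turn [ 0.01  0.   -0.05]
top 373 (array([675.4, 283.1]), array([41.4, 41.7]), np.float32(179.3)) [0.6754 0.2831 0.1592] tilt slopes [ 0.003 -0.008  0.159]
tray 672 (array([608.4, 311.3]), array([228.7,  75. ]), np.float32(20.03))
side 161 (array([672.5, 286.6]), array([46.1, 41. ]), np.float32(87.76)) [0.6726 0.2857 0.1584] tilt slopes [ 0.003 -0.041  0.158]
tray 1708 (array([596.2, 336.9]), array([210.9,  95. ]), np.float32(1.17))
```

Coupon is 144 mm ahead of the TCP and level, with its underside 8 mm below the TCP, as it should be. I'm lowering it into the tray.

carry_out:
  targets:
    - [6,26,10,0,0,0,255]
    - [7,27,20,0,0,0,255]
    - [0,0,30,0,0,0,255]
    - [0,0,30,0,0,0,255]
    - [0,0,30,0,0,0,255]

```text
clock: 6.83
position: [0.5159, 0.3296, 0.0395]
tool_rot: [-3.141, 0.0, -3.129]
force: [0.3, -0.3, -0.2]
grip_width: 0.0118
```

```bash
python3 cop.py
```

```text
t 6.8333 pos [0.5159 0.3296 0.0395] rpy [-179.98    0.   -179.31] q [-0.74  0.76  0.11  1.76 -0.13  0.63  1.03] w 0.011769070627242624 F [ 0.3 -0.3 -0.2]
shift [ -0.2   6.4 -30.5] turn [-0.    0.   -0.08]
top 301 (array([661.1, 330. ]), array([41.6, 41.7]), np.float32(90.61)) [0.6608 0.3297 0.0386] tilt slopes [ 0.016 -0.026  0.039]
tray 1292 (array([599.3, 337.5]), array([211.7,  91.1]), np.float32(0.93))
side 140 (array([656.8, 330.3]), array([41. , 41.7]), np.float32(94.44)) [0.6571 0.3292 0.0316] tilt slopes [-0.019 -0.052  0.032]
tray 865 (array([596.9, 337. ]), array([209.2,  92.9]), np.float32(1.1))
```

carry_out:
  targets:
    - [0,7,5,0,0,0,255]
    - [0,0,12,0,0,0,255]
    - [0,0,8,0,0,0,255]
    - [0,0,2,0,0,0,255]
    - [0,0,0,0,0,0,255]

```text
clock: 7.35
position: [0.5162, 0.3373, 0.0139]
tool_rot: [-3.141, -0.0, -3.13]
force: [0.5, -0.6, -0.0]
grip_width: 0.0117
```

carry_out:
  targets:
    - [0,0,1,0,0,0,255]
    - [0,0,0.5,0,0,0,255]

```text
clock: 7.52
position: [0.5165, 0.3376, 0.013]
tool_rot: [3.141, 0.001, -3.13]
force: [-0.5, 0.5, -1.4]
grip_width: 0.0116
```

carry_out:
  targets:
    - [0,0,1,0,0,0,255]
    - [0,0,0.5,0,0,0,255]
    - [0,0,0,0,0,0,255]

```text
clock: 7.77
position: [0.5165, 0.3376, 0.0122]
tool_rot: [3.141, 0.001, -3.13]
force: [-4.1, -2.9, 15.8]
grip_width: 0.0116
```

carry_out:
  targets:
    - [0,0,0.7,0,0,0,255]
    - [0,0,0.5,0,0,0,255]
    - [0,0,0,0,0,0,255]

```text
clock: 8.02
position: [0.5165, 0.3376, 0.0121]
tool_rot: [3.141, 0.001, -3.13]
force: [-12.0, -6.5, 38.4]
grip_width: 0.0112
```

On the floor (contact force up). I'm easing off, releasing and lifting clear.

carry_out:
  targets:
    - [0,0,-1.4,0,0,0,255]
    - [0,0,0,0,0,0,135]
    - [0,0,0,0,0,0,135]
    - [0,0,0,0,0,0,135]
    - [0,0,-5,0,0,0,135]

```text
clock: 8.43
position: [0.5158, 0.3372, 0.0155]
tool_rot: [-3.141, -0.001, -3.13]
force: [0.4, 0.7, -0.0]
grip_width: 0.0401
```

carry_out:
  targets:
    - [0,0,-20,0,0,0,135]
    - [0,0,-30,0,0,0,135]
    - [0,0,-30,0,0,0,100]
    - [0,0,-30,0,0,0,100]

```text
clock: 8.77
position: [0.516, 0.3373, 0.1276]
tool_rot: [-3.141, -0.0, -3.13]
force: [0.3, -0.1, -0.6]
grip_width: 0.0522
```

```bash
python3 - <<'E'
from h import *
s=bot.observe()
for n in('top','side'):
    f=grab(n);W=cloud(f);hsv=cv2.cvtColor(f['color'],cv2.COLOR_RGB2HSV);H,S,V=[hsv[...,i].astype(int) for i in range(3)];z=W[...,2];ok=f['z_map']>0
    m=big(ok&(W[...,0]>.6)&(W[...,0]<.72)&(abs(W[...,1]-.337)<.05)&(H<16)&(S>100)); print('coupon',rect(W[m]),W[m].mean(0).round(4))
    for y in (.337,.227):
        m=ok&(W[...,0]>.45)&(W[...,0]<.58)&(abs(W[...,1]-y)<.04)&(z>.034)&(z<.05)&(V<90)
        if m.sum()>9: m=big(m);print('grip',y,m.sum(),rect(W[m]),np.argwhere(m).mean(0)[::-1])
    # ceramic: dark pad+white coupon: plate by height
    m=ok&(W[...,0]>.6)&(W[...,0]<.75)&(abs(W[...,1]-.22)<.05)&(S<40)&(V>190); 
    if m.sum()>9: m=big(m);print('cer coupon',m.sum(),rect(W[m]),W[m].mean(0).round(4))
    cv2.imwrite(f'pics/b_{n}.png',cv2.resize(f['color'][(170 if n=='top' else 130):(300 if n=='top' else 260),(170 if n=='top' else 230):(340 if n=='top' else 400)],(510,390))[...,::-1])
a=np.hstack([cv2.imread('pics/b_top.png'),cv2.imread('pics/b_side.png')]);cv2.imwrite('pics/b.png',cv2.resize(a,(800,306)))
E
```

```text
coupon (array([662.3, 337.4]), array([41.3, 40.7]), np.float32(1.34)) [0.6624 0.337  0.0117]
grip 0.337 26 (array([506.4, 333.5]), array([ 9.1, 11.4]), np.float32(91.17)) [205.73076923 273.        ]
grip 0.227 60 (array([524.9, 228.5]), array([10.8, 26. ]), np.float32(174.42)) [251.5        265.46666667]
cer coupon 223 (array([672. , 218.2]), array([36.1, 39.2]), np.float32(177.03)) [0.6718 0.2183 0.0119]
coupon (array([660.9, 339.3]), array([41.3, 45.9]), np.float32(90.7)) [0.6601 0.3392 0.0108]
grip 0.337 34 (array([513.8, 332.4]), array([20.1, 14.7]), np.float32(27.88)) [256.29411765 165.29411765]
grip 0.227 49 (array([523.6, 226.8]), array([16.2, 23.6]), np.float32(172.76)) [268.53061224 192.24489796]
cer coupon 143 (array([670.6, 221.9]), array([41.6, 36.9]), np.float32(87.59)) [0.6709 0.2209 0.011 ]
```

View pics/b.png

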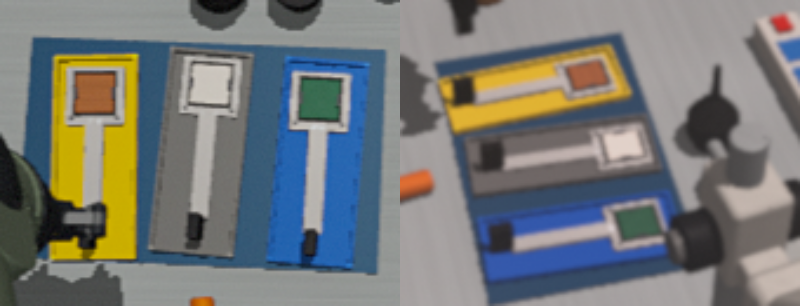

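Copper lies flat in the yellow tray (coupon 0.661,0.338; expected 0.660,0.338). Ceramic grip ≈(0.526,0.2275), yaw ≈ -3°. I'm going there.

carry_out:
  targets:
    - [0,-30,0,0,0,0.25,135]
    - [-3,-40,0,0,0,0.25,135]
    - [-3,-36,0,0,0,0.15,135]
    - [0,0,20,0,0,0,135]
    - [0,0,20,0,0,0,135]

```text
clock: 9.28
position: [0.5215, 0.2292, 0.0866]
tool_rot: [3.141, 0.002, 3.082]
force: [0.2, 1.3, -0.2]
grip_width: 0.0404
```

```bash
python3 -c "
from h import *
togo([.526,.2275,.0135],177)"
```

```text
t 9.2833 pos [0.5215 0.2292 0.0866] rpy [1.7997e+02 1.2000e-01 1.7658e+02] q [-0.62  0.63  0.14  1.87 -0.14  0.65  1.12] w 0.04042476099907517 F [ 0.2  1.3 -0.2]
shift [-4.4 -1.5 73.1] turn [ 0.    0.02 -0.07]
```

carry_out:
  targets:
    - [-4.5,-1.5,20,0,0,0,135]
    - [0,0,25,0,0,0,135]
    - [0,0,18,0,0,0,135]
    - [0,0,8,0,0,0,135]
    - [0,0,1,0,0,0,135]

```text
clock: 9.7
position: [0.524, 0.2291, 0.0126]
tool_rot: [-3.14, -0.002, 3.086]
force: [-0.4, -0.4, -0.2]
grip_width: 0.0403
```

carry_out:
  targets:
    - [0,0,0,0,0,0,255]
    - [0,0,0,0,0,0,255]
    - [0,0,0,0,0,0,255]
    - [0,0,0,0,0,0,255]
    - [0,0,0,0,0,0,255]
  force: 30

```text
clock: 10.12
position: [0.5256, 0.2299, 0.0154]
tool_rot: [3.141, 0.001, 3.086]
force: [-1.1, -0.8, 8.0]
grip_width: 0.0117
```

carry_out:
  targets:
    - [0,0,0,0,0,0,255]
    - [0,0,-1,0,0,0,255]
    - [0,0,-5,0,0,0,255]
    - [0,0,-15,0,0,0,255]
    - [0,0,-25,0,0,0,255]

```text
clock: 10.53
position: [0.5238, 0.2291, 0.0595]
tool_rot: [-3.14, -0.003, 3.086]
force: [-0.3, -1.0, -0.6]
grip_width: 0.0114
```

carry_out:
  targets:
    - [8,-10,-25,0,0,0,255]
    - [10,-35,-25,0,0,0,255]
    - [10,-38,-25,0,0,0,255]
    - [10,-38,-25,0,0,0,255]
    - [10,-38,0,0,0,0,255]

```text
clock: 10.95
position: [0.4723, 0.0829, 0.1573]
tool_rot: [3.139, 0.005, 3.086]
force: [2.9, 0.1, -0.3]
grip_width: 0.0116
```

carry_out:
  targets:
    - [5,-38,0,0,0,-0.15,255]
    - [5,-38,0,0,0,-0.15,255]
    - [5,-38,0,0,0,-0.15,255]
    - [5,-38,0,0,0,-0.15,255]
    - [2,-38,0,0,0,-0.15,255]

```text
clock: 11.37
position: [0.4436, -0.1075, 0.1542]
tool_rot: [3.141, 0.0, -3.118]
force: [0.9, 0.3, -0.9]
grip_width: 0.011
```

```bash
cat > cer.py <<'E'
import sys
from h import *
togo([float(a) for a in sys.argv[1:4]],float(sys.argv[4]))
s=bot.observe();p=s['position'];a=s['tool_rot'][2]+np.pi;e=np.array([np.cos(a),np.sin(a)]);nn=np.array([-e[1],e[0]])
for n in('top','side'):
    f=grab(n);W=cloud(f);hsv=cv2.cvtColor(f['color'],cv2.COLOR_RGB2HSV);S,V=hsv[...,1].astype(int),hsv[...,2].astype(int)
    d=W[...,:2]-p[:2];x=d@e;y=d@nn
    m=(f['z_map']>0)&(x>.08)&(x<.2)&(abs(y)<.05)&(abs(W[...,2]-p[2])<.015)
    P=np.c_[x[m],y[m],W[...,2][m]-p[2]]; 
    if len(P)<50: print(n,'few');continue
    print(n,len(P),'x range',np.percentile(P[:,0],[1,99]).round(4),'plate y',[np.percentile(P[P[:,0]>.12][:,1],q).round(4) for q in(2,50,98)])
    q=P[P[:,0]>.12];rc=rect(q);c,*_=np.linalg.lstsq(np.c_[q[:,:2]-q[:,:2].mean(0),np.ones(len(q))],q[:,2],rcond=None);print('plate rect (tool frame)',rc,'plane',c.round(3))
E
python3 cer.py .433 -.264 .16 187.2
```

```text
t 11.3667 pos [ 0.4436 -0.1075  0.1542] rpy [ 1.7999e+02  3.0000e-02 -1.7866e+02] q [-0.03  0.38  0.17  2.11 -0.1   0.66  1.81] w 0.011048831853461066 F [ 0.9  0.3 -0.9]
shift [  14.3 -156.2   -5.8] turn [ 0.    0.   -0.98]
top 1013 x range [0.0823 0.1737] plate y [np.float64(-0.0298), np.float64(-0.0005), np.float64(0.0279)]
plate rect (tool frame) (array([147.7,  -0.9]), array([60.9, 53.2]), np.float32(89.17)) plane [-0.01  -0.003 -0.004]
side 855 x range [0.082  0.1722] plate y [np.float64(-0.0395), np.float64(-0.0125), np.float64(0.019)]
plate rect (tool frame) (array([146.8, -10.3]), array([53.4, 64.1]), np.float32(90.35)) plane [-0.012  0.008 -0.005]
```

Ceramic is held level: plate centre 145 mm ahead, lateral ~0. On to the mouth of the track.

carry_out:
  targets:
    - [5,-36,0,0,0,-0.3,255]
    - [5,-36,0,0,0,-0.3,255]
    - [4,-36,0,0,0,-0.2,255]
    - [0,-36,5,0,0,-0.1,255]
    - [0,-8,20,0,0,0,255]

```text
clock: 11.88
position: [0.4421, -0.2643, 0.131]
tool_rot: [-3.137, 0.004, -3.029]
force: [-0.1, -0.4, -0.4]
grip_width: 0.0116
```

carry_out:
  targets:
    - [0,0,25,0,0,0,255]
    - [0,0,15,0,0,0,255]
    - [0,0,0,0,0,0,255]

```text
clock: 12.13
position: [0.44, -0.2574, 0.0864]
tool_rot: [3.14, -0.003, -3.025]
force: [-0.9, 0.4, -1.5]
grip_width: 0.0111
```

```bash
python3 cer.py .475 -.2588 .038 186.8
```

```text
t 12.1333 pos [ 0.44   -0.2574  0.0864] rpy [ 179.88   -0.18 -173.32] q [ 0.31  0.57  0.14  2.02 -0.14  0.57  2.23] w 0.011059108321631421 F [-0.9  0.4 -1.5]
shift [-34.8  -5.5  48.3] turn [ 0.02 -0.03 -0.02]
top 887 x range [0.0823 0.173 ] plate y [np.float64(-0.0297), np.float64(-0.0003), np.float64(0.0283)]
plate rect (tool frame) (array([147.1,  -0.9]), array([61.7, 53.8]), np.float32(89.94)) plane [-0.013 -0.002 -0.005]
side 971 x range [0.0825 0.1738] plate y [np.float64(-0.031), np.float64(-0.0033), np.float64(0.0274)]
plate rect (tool frame) (array([147.5,  -1.4]), array([55. , 62.2]), np.float32(90.65)) plane [-0.008  0.003 -0.004]
```

carry_out:
  targets:
    - [-12,-3,10,0,0,0,255]
    - [-12,-2.5,15,0,0,0,255]
    - [-11,0,15,0,0,0,255]
    - [0,0,6,0,0,0,255]
    - [0,0,0,0,0,0,255]

```text
clock: 12.65
position: [0.4766, -0.2591, 0.0425]
tool_rot: [3.141, -0.001, -3.024]
force: [-0.8, 0.3, 0.4]
grip_width: 0.0117
```

carry_out:
  targets:
    - [0,0,2,0,0,0,255]
    - [0,0,1,0,0,0,255]
    - [0,0,0,0,0,0,255]

```text
clock: 12.9
position: [0.4765, -0.2598, 0.0403]
tool_rot: [-3.141, 0.001, -3.025]
force: [-0.2, -0.2, -0.6]
grip_width: 0.0117
```

```bash
python3 cer.py .475 -.2588 .033 186.8
```

```text
t 12.9 pos [ 0.4765 -0.2598  0.0403] rpy [-1.7997e+02  4.0000e-02 -1.7333e+02] q [ 0.3   0.68  0.12  1.95 -0.15  0.51  2.22] w 0.0116501864525578 F [-0.2 -0.2 -0.6]
shift [1.4 1.2 7.3] turn [-0.01  0.01 -0.02]
top 989 x range [0.0826 0.1967] plate y [np.float64(-0.0427), np.float64(0.001), np.float64(0.0444)]
plate rect (tool frame) (array([158. ,   0.2]), array([100.1,  78.9]), np.float32(87.25)) plane [-0.046 -0.    -0.005]
side 1117 x range [0.0828 0.1984] plate y [np.float64(-0.0431), np.float64(-0.0034), np.float64(0.0445)]
plate rect (tool frame) (array([160. ,   0.7]), array([98.6, 79.8]), np.float32(89.96)) plane [-0.033  0.003 -0.006]
```

carry_out:
  targets:
    - [0,1,2,0,0,0,255]
    - [0,0,1.5,0,0,0,255]
    - [0,0,1,0,0,0,255]
    - [0,0,0,0,0,0,255]

```text
clock: 13.33
position: [0.4764, -0.2585, 0.0348]
tool_rot: [3.141, -0.0, -3.025]
force: [0.7, -0.5, -0.6]
grip_width: 0.0115
```

carry_out:
  targets:
    - [0,0,1,0,0,0,255]
    - [0,0,1,0,0,0,255]
    - [0,0,0,0,0,0,255]

```text
clock: 13.58
position: [0.4764, -0.2586, 0.0328]
tool_rot: [3.142, -0.0, -3.025]
force: [-0.2, -0.5, -1.2]
grip_width: 0.0113
```

carry_out:
  targets:
    - [0,0,0.7,0,0,0,255]
    - [0,0,0,0,0,0,255]

```text
clock: 13.75
position: [0.4765, -0.2586, 0.0323]
tool_rot: [-3.142, -0.0, -3.025]
force: [0.1, 0.5, 0.6]
grip_width: 0.0112
```

carry_out:
  targets:
    - [0,0,0.7,0,0,0,255]
    - [0,0,0,0,0,0,255]

```text
clock: 13.92
position: [0.4764, -0.2587, 0.0317]
tool_rot: [-3.142, -0.0, -3.025]
force: [-2.2, 0.0, 3.9]
grip_width: 0.0113
```

Touching the foot plate at TCP z ≈0.032. I'm lifting slightly and sliding in, watching the force.

carry_out:
  targets:
    - [-5,0,-0.8,0,0,0,255]
    - [-8,0,0,0,0,0,255]
    - [-8,0,0,0,0,0,255]
    - [-4,0,0,0,0,0,255]
    - [0,0,0,0,0,0,255]

```text
clock: 14.33
position: [0.5028, -0.2551, 0.0323]
tool_rot: [-3.142, 0.001, -3.024]
force: [-0.2, -0.6, -1.0]
grip_width: 0.0116
```

```bash
python3 - <<'E'
from h import *
togo([.5494,-.2494,.032],186.7)
f=grab('side');g=grab('top')
a=cv2.resize(f['color'][300:400,300:440],(560,400)); b=cv2.resize(g['color'][180:280,420:480],(240,400))
cv2.imwrite('pics/c.png',np.hstack([a,b])[...,::-1])
E
```

```text
t 14.3333 pos [ 0.5028 -0.2551  0.0323] rpy [-1.7999e+02  4.0000e-02 -1.7324e+02] q [ 0.28  0.72  0.12  1.9  -0.16  0.53  2.19] w 0.011647016035654096 F [-0.2 -0.6 -1. ]
shift [-47.    0.2   0.4] turn [-0.    0.01  0.01]
```

View pics/c.png

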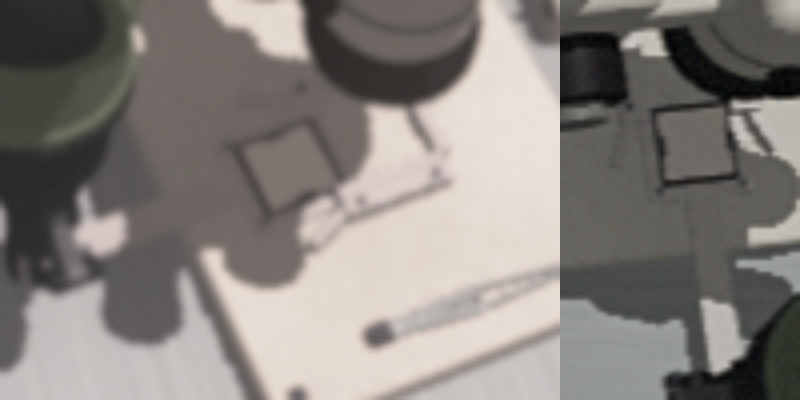

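The plate's front is entering between the rails (coupon at (290,165)), no contact force. Sliding on.

carry_out:
  targets:
    - [-9,0,0,0,0,0,255]
    - [-9,0,0,0,0,0,255]
    - [-9,0,0,0,0,0,255]
    - [-8,0,0,0,0,0,255]
    - [-4,0,0,0,0,0,255]

```text
clock: 14.85
position: [0.5417, -0.2506, 0.0324]
tool_rot: [-3.142, 0.001, -3.024]
force: [-1.7, -0.0, 0.8]
grip_width: 0.0117
```

carry_out:
  targets:
    - [-3,0,0,0,0,0,255]
    - [-2,0,0,0,0,0,255]
    - [0,0,0,0,0,0,255]

```text
clock: 15.1
position: [0.5453, -0.2505, 0.0324]
tool_rot: [-3.142, 0.0, -3.025]
force: [0.3, -0.2, -0.7]
grip_width: 0.0112
```

carry_out:
  targets:
    - [-2,0,0,0,0,0,255]
    - [-1,0,0,0,0,0,255]
    - [0,0,0,0,0,0,255]

```text
clock: 15.35
position: [0.5482, -0.2502, 0.0325]
tool_rot: [-3.142, 0.0, -3.025]
force: [-0.3, -0.2, -0.7]
grip_width: 0.0118
```

carry_out:
  targets:
    - [-1,0,0,0,0,0,255]
    - [-1,0,0,0,0,0,255]
    - [0,0,0,0,0,0,255]

```text
clock: 15.6
position: [0.5501, -0.2499, 0.0324]
tool_rot: [3.142, -0.0, -3.025]
force: [0.1, -0.6, -0.8]
grip_width: 0.0113
```

carry_out:
  targets:
    - [-1,0,0,0,0,0,255]
    - [-1,0,0,0,0,0,255]
    - [0,0,0,0,0,0,255]

```text
clock: 15.85
position: [0.5501, -0.25, 0.0324]
tool_rot: [3.141, -0.003, -3.026]
force: [-11.8, 0.9, 9.3]
grip_width: 0.0116
```

Hard against the stop (x stays at 0.5501, -12 N). I'm easing off, releasing and rising.

carry_out:
  targets:
    - [1.2,0,0.3,0,0,0,255]
    - [0,0,0,0,0,0,255]
    - [0,0,0,0,0,0,135]
    - [0,0,0,0,0,0,135]
    - [0,0,0,0,0,0,100]

```text
clock: 16.27
position: [0.5511, -0.2498, 0.0322]
tool_rot: [-3.141, 0.0, -3.025]
force: [-0.4, 0.6, -0.6]
grip_width: 0.0476
```

carry_out:
  targets:
    - [0,0,0,0,0,0,100]
    - [0,0,-10,0,0,0,100]
    - [0,0,-25,0,0,0,100]
    - [0,0,-35,0,0,0,100]
    - [20,0,-35,0,0,0,100]

```text
clock: 16.68
position: [0.5331, -0.251, 0.1386]
tool_rot: [3.141, 0.001, -3.023]
force: [0.4, -0.5, 1.4]
grip_width: 0.0521
```

carry_out:
  targets:
    - [20,15,-20,0,0,0,255]
    - [20,30,0,0,0,0,255]
    - [10,35,0,0,0,0,255]
    - [0,35,0,0,0,0,255]
    - [0,20,0,0,0,0,255]

```text
clock: 17.1
position: [0.4647, -0.121, 0.1581]
tool_rot: [3.141, 0.001, -3.024]
force: [2.4, 0.8, 0.0]
grip_width: -0.0001
```

```bash
python3 - <<'E'
from h import *
for n in('top','side'):
    f=grab(n);W=cloud(f);hsv=cv2.cvtColor(f['color'],cv2.COLOR_RGB2HSV);H,S,V=[hsv[...,i].astype(int) for i in range(3)];z=W[...,2];ok=f['z_map']>0
    m=ok&(W[...,0]>.5)&(W[...,0]<.58)&(abs(W[...,1]+.25)<.04)&(z>.05)&(z<.07)&(V<90)
    if m.sum()>9: m=big(m);print('grip',m.sum(),rect(W[m]),W[m].mean(0).round(4))
    m=ok&((H<6)|(H>174))&(S>150)&(abs(W[...,0]-.47)<.05)&(abs(W[...,1]+.036)<.04)
    if m.sum()>9: m=big(m);P=W[m];print('red',rect(P),P.mean(0).round(4))
    m2=ok&(abs(W[...,0]-.46)<.06)&(abs(W[...,1]+.036)<.06)&(z>.03)&(z<.07)
    if m2.sum()>9: print('box',rect(W[m2]))
    cv2.imwrite(f'pics/d_{n}.png',cv2.resize(f['color'][(160 if n=='top' else 240):(330 if n=='top' else 410),(330 if n=='top' else 220):(500 if n=='top' else 430)],(400,400 if n=='top' else 324))[...,::-1])
a=cv2.imread('pics/d_top.png');b=cv2.imread('pics/d_side.png');b=cv2.copyMakeBorder(b,0,400-len(b),0,0,0)
cv2.imwrite('pics/d.png',np.hstack([a,b]))
togo([.489,-.034,.1],172+0)
E
```

```text
red (array([471.3, -36. ]), array([26.4, 34. ]), np.float32(175.01)) [ 0.4705 -0.0357  0.0531]
box (array([459.8, -33.7]), array([70.1, 79.9]), np.float32(174.89))
grip 91 (array([ 548.4, -251.2]), array([25.5, 14.3]), np.float32(6.11)) [ 0.5487 -0.2529  0.0578]
red (array([458.1, -34.3]), array([25.4,  7.8]), np.float32(87.96)) [ 0.4583 -0.0339  0.0504]
box (array([459. , -35.3]), array([71.5, 79.8]), np.float32(175.77))
t 17.2 pos [ 0.4656 -0.1206  0.158 ] rpy [ 1.7994e+02  5.0000e-02 -1.7307e+02] q [-0.    0.41  0.17  2.05 -0.11  0.69  1.93] w -8.646961008809762e-05 F [-0.1 -0.3 -0.4]
shift [-33.7  83.   58.1] turn [0.01 0.01 2.49]
```

View pics/d.png

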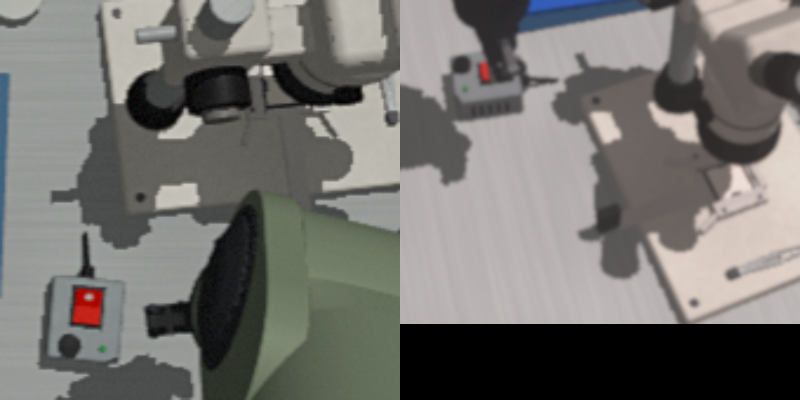

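Ceramic sits home: grip (0.548,-0.251) as the copper's was, coupon under the objective. Rocker's dotted half faces +x at (88,296) in the left crop; press point is world (0.486,-0.037).

carry_out:
  targets:
    - [-15,40,10,0,0,0,255]
    - [-15.5,40.5,20,0,0,0,255]
    - [0,0,10,0,0,1,255]
    - [0,0,20,0,0,1,255]
    - [0,0,20,0,0,0,255]

```text
clock: 17.62
position: [0.4855, -0.0478, 0.0802]
tool_rot: [-3.141, 0.002, 3.042]
force: [0.8, -0.3, -0.7]
grip_width: 0.0001
```

```bash
python3 -c "
from h import *
togo([.4864,-.0369,.052],175)"
```

```text
t 17.6167 pos [ 0.4855 -0.0478  0.0802] rpy [-1.7999e+02  1.0000e-01  1.7432e+02] q [-0.16  0.56  0.18  2.08 -0.19  0.52  1.63] w 0.00010404199730736557 F [ 0.8 -0.3 -0.7]
shift [ 0.2 10.9 28.2] turn [-0.    0.02 -0.11]
```

carry_out:
  targets:
    - [0,10.5,8,0,0,0,255]
    - [0,0,8,0,0,0,255]
    - [0,0,4,0,0,0,255]
    - [0,0,2,0,0,0,255]
    - [0,0,2,0,0,0,255]

```text
clock: 18.03
position: [0.4861, -0.0377, 0.0567]
tool_rot: [3.141, 0.001, 3.049]
force: [1.6, 1.5, 4.9]
grip_width: -0.0001
```

carry_out:
  targets:
    - [0,0,1.5,0,0,0,255]
    - [0,0,1,0,0,0,255]
    - [0,0,1,0,0,0,255]

```text
clock: 18.28
position: [0.4864, -0.0376, 0.0532]
tool_rot: [3.141, 0.002, 3.049]
force: [3.6, -0.7, 4.2]
grip_width: -0.0002
```

carry_out:
  targets:
    - [0,0,1,0,0,0,255]
    - [0,0,0.5,0,0,0,255]
    - [0,0,0,0,0,0,255]

```text
clock: 18.53
position: [0.4862, -0.0376, 0.0518]
tool_rot: [3.141, 0.001, 3.049]
force: [1.0, -1.5, 16.7]
grip_width: 0.0
```

carry_out:
  targets:
    - [0,0,1,0,0,0,255]
    - [0,0,0.5,0,0,0,255]
    - [0,0,0,0,0,0,255]

```text
clock: 18.78
position: [0.4863, -0.0376, 0.0513]
tool_rot: [3.141, 0.002, 3.048]
force: [-6.2, 0.7, 48.6]
grip_width: 0.0004
```

Rocker is at its stop (z 0.0515, force rising). I'm rising and withdrawing, then checking everything.

carry_out:
  targets:
    - [0,0,-10,0,0,0,255]
    - [0,0,-30,0,0,0,255]
    - [0,0,-40,0,0,0,255]
    - [0,40,-40,0,0,0,255]
    - [0,40,-30,0,0,0,255]

```text
clock: 19.2
position: [0.491, 0.0239, 0.1863]
tool_rot: [-3.141, 0.0, 3.045]
force: [1.6, 0.0, 0.7]
grip_width: -0.0
```

carry_out:
  targets:
    - [0,40,-20,0,0,0,255]
    - [0,40,0,0,0,0,255]
    - [0,40,0,0,0,0,255]
    - [0,0,0,0,0,0,255]

```text
clock: 19.53
position: [0.5016, 0.1498, 0.2026]
tool_rot: [3.139, -0.001, 3.057]
force: [-0.5, 0.2, -0.0]
grip_width: -0.0001
```

```bash
python3 - <<'E'
from h import *
print(bot.observe()['position'],bot.observe()['force'])
for n in('top','side'):
    f=grab(n);W=cloud(f);hsv=cv2.cvtColor(f['color'],cv2.COLOR_RGB2HSV);H,S,V=[hsv[...,i].astype(int) for i in range(3)];z=W[...,2];ok=f['z_map']>0
    m=ok&(W[...,0]>.5)&(W[...,0]<.58)&(abs(W[...,1]+.25)<.04)&(z>.05)&(z<.07)&(V<90)
    if m.sum()>9: m=big(m);print(n,'grip',m.sum(),rect(W[m]),W[m].mean(0).round(4))
    m=ok&((H<6)|(H>174))&(S>150)&(abs(W[...,0]-.47)<.05)&(abs(W[...,1]+.036)<.04)
    if m.sum()>9:
        m=big(m);P=W[m];print('red',P.mean(0).round(4),'z far/near',np.median(P[P[:,0]>.478][:,2]).round(4),np.median(P[P[:,0]<.466][:,2]).round(4))
    m=ok&(W[...,0]>.6)&(W[...,0]<.72)&(abs(W[...,1]-.337)<.05)&(H<16)&(S>100)
    if m.sum()>9:m=big(m);print('copper',rect(W[m]),W[m].mean(0).round(4))
    m=ok&(abs(W[...,0]-.694)<.05)&(abs(W[...,1]+.231)<.05)&(z<.04)&(z>.0265)
    if m.sum()>9:m=big(m);print('ceramic',m.sum(),rect(W[m]),W[m].mean(0).round(4))
    cv2.imwrite(f'pics/e_{n}.png',cv2.resize(f['color'][(130 if n=='top' else 130):(370 if n=='top' else 430),(170 if n=='top' else 180):(520 if n=='top' else 480)],(400,274 if n=='top' else 400))[...,::-1])
a=cv2.imread('pics/e_top.png');b=cv2.imread('pics/e_side.png');a=cv2.copyMakeBorder(a,0,400-len(a),0,0,0)
cv2.imwrite('pics/e.png',np.hstack([a,b]))
E
```

```text
[0.50157635 0.14983545 0.20264231] [-0.54445835  0.18084404 -0.03208114]
top grip 78 (array([ 548.7, -250.3]), array([25.5, 12.9]), np.float32(7.92)) [ 0.5486 -0.2495  0.0588]
red [ 0.4707 -0.0356  0.0535] z far/near 0.0521 0.0565
copper (array([662.6, 337.6]), array([40.9, 40.3]), np.float32(0.47)) [0.6623 0.3372 0.0117]
ceramic 417 (array([ 680.3, -236.4]), array([69.9, 86.8]), np.float32(91.36)) [ 0.6751 -0.2252  0.0312]
side grip 88 (array([ 549.1, -252. ]), array([26.1, 12.7]), np.float32(7.37)) [ 0.5484 -0.2525  0.0578]
red [ 0.4702 -0.0363  0.0534] z far/near 0.0518 0.0552
copper (array([660.9, 340.3]), array([40.4, 43.5]), np.float32(94.78)) [0.66   0.3394 0.0109]
ceramic 725 (array([ 686.9, -234.4]), array([85.4, 87.9]), np.float32(93.1)) [ 0.6883 -0.2412  0.0312]
```

View pics/e.png

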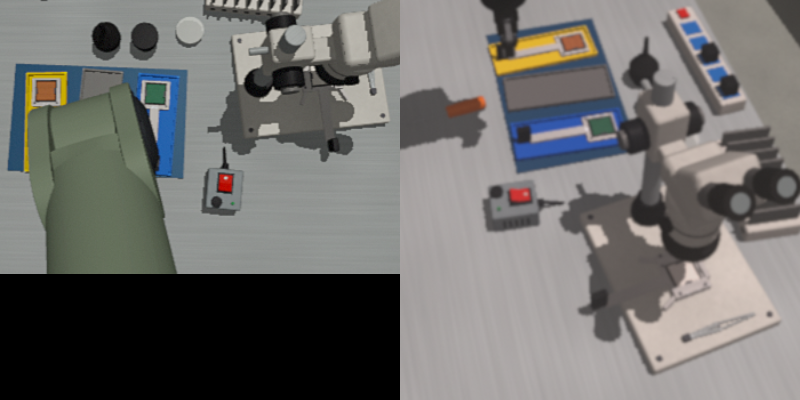

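The picture shows copper in the yellow tray, the grey tray empty, ceramic under the objective, the rocker's dotted half level (0.052) and bystanders in place. Handing in.

```bash
python3 -c "
from workcell import bot
print(bot.job_done(), bot.observe()['clock'])"
```

```text
the job is handed in; nothing more can be done
the job is handed in; nothing more can be done
```

The specimen change is done and the job is handed in, about 20 s into the 67 s limit. No verdict was reported.

- **Copper carrier:** I drew it out of the track and set it down in the yellow tray. The last check put its coupon at about (0.661, 0.338), within about 2 mm of the target (0.660, 0.338). It lies level and has been released.
- **Ceramic carrier:** I slid it plate first into the track until it met the stop, at TCP x = 0.550 with about 12 N of contact force. Then I eased off and released it. Its grip now reads about (0.549, -0.251), which matches the copper carrier's home position to about 1–2 mm. The plate is partly hidden by the microscope, so the home position rests on the grip reading and the stop contact, not on a direct view of the plate.
- **Rocker:** I pressed the dotted half down to its stop. The last check showed it level at z = 0.052 and the other half raised to about 0.056, so it is on. The last press went to 49 N wrist force, more than needed. It was the fingertips pressing, but that is above the 40 N limit set for the arm or gripper body.
- **Bystanders:** those in view looked unmoved in the last pictures, judged by eye and not measured. The bottle was outside those crops and was not checked. The arm ended clear at z = 0.20, with no contact force.

The top and side views disagreed by 2–3 mm on some points, which is about the calibration error.

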